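# Show a printed bracket's first layer to the inspection camera

### The job

Pick the printed bracket with the single upright lug in its middle off the build plate and hold it up to the inspection camera: its flat underside squarely facing the lens, about 12 cm in front of the glass and centred on the lens axis, with the bracket's long side level. Finish while holding it there, still, in the gripper - do not put it down or let go. Do not touch the camera, and leave the other two prints and the scraper where they are.

Things in the scene. Friction and masses are not known exactly. Their poses are not given: they have to be found in the camera images.
- bracket: the wanted print, dark brown plastic, about 45 g: a flange 76 (its x, the long side) x 44 (its y) x 6 mm with a small hole near each end, and one upright lug in the middle, 40 mm long along x, 14 mm thick along y, flat-sided, rounded on top, whose top is 40 mm above the underside. It is the only print with a single lug. Origin: centre of the flat underside; z points up out of the lug, away from the underside. It lies underside down on the plate, loose, at any yaw.
- bracket_top (a point): the top of the bracket's lug, 40 mm along the bracket's z from its underside
- clevis: another print of the same brown plastic, to be left alone: the same 76 x 44 x 6 mm flange but with two upright ears, 8 mm thick, 36 mm wide, tops 32 mm up, standing across it 24 mm either side of the middle. Origin: centre of its underside.
- pulley: another print of the same brown plastic, to be left alone: a round grooved pulley, 56 mm in diameter, 24 mm high, with a hub 24 mm in diameter up to 36 mm. Origin: centre of its underside.
- plate: the dark steel build plate that the three prints lie on: 235 x 235 x 4 mm, fixed, on the bench, with two small tabs on its -x edge. Origin: centre of its underside; its top is 4 mm above. It may be to the left or to the right of the robot, with the camera on the other side.
- camera: the fixed stand of the inspection camera: an aluminium base 130 x 110 x 12 mm with two fork plates, which carries the white camera head. Origin on the bench, right below the point focus; the lens glass lies 60 mm from there along the stand's x and the base's middle 80 mm. The lens faces the stand's -x side, tilted up.
- camera_head: the white camera head (64 mm wide) with its black lens barrel (42 mm in diameter) and grey ring light (68 mm in diameter), fixed in the stand. Origin: middle of the front glass of the lens, 120 mm above the bench. z: the lens axis, out of the glass, which rises 60 degrees above level (30 degrees from vertical) towards the stand's -x side; y: level, the sideways direction of the picture.
- focus (a point): the point where the middle of the bracket's underside has to be shown: on the lens axis, 120 mm in front of the glass (224 mm above the bench); nothing is there to see
- scraper: a scraper, 190 mm long, with a black handle (22 mm wide, 16 mm high, towards its -x) and a flat steel blade 40 mm wide, lying on the bench between the plate and the camera, to be left alone. Origin: its middle, on the bench.

How it is judged:
By the outcome, as a careful person would: the job done as asked, in the order asked, and still so for the second after the job is handed in, while the arm keeps its last pose, push and grip.
It also fails if it takes over 40 s, if anything falls off the work surface, if the arm or the gripper's body presses on something with over 40 N, if the wrist force passes 120 N, or if a joint passes its speed limit or range.

### The arm

A 7-joint arm with a two-finger parallel gripper is mounted at the origin on the work surface. World frame = base frame: x ahead of the robot, y to its left, z up, the work surface at z = 0. Lengths are in mm, angles in degrees, forces in N, time in s.
With the tool pointing down it reaches from about 400 to 900 mm from the base axis. Payload 5.6 kg.
Tool frame: the origin (TCP) lies between the finger pads; the fingertips stand 14 mm ahead of it and the grasp point (between the pads) lies 5 mm behind it; z points along the fingers, y is the line along which they close (so a half turn about z gives the same grasp; the last joint's range is limited). The gripper opens to 92 mm and grips with 3 to 60 N. Pads are 20 mm wide; open, the fingers measure 128 mm over their backs; the gripper's body (75 mm by 189 mm) begins 69 mm behind the grasp point.
Start: joints at [74.37, 26.786, -0.665, 91.828, 0.344, 61.387, -3.226], TCP at [148.016, -632.929, 228.592] pointing down, gripper open.
Joint ranges: [-144.91, 144.91], [-17.63, 115.5], [-89.93, 88.59], [15.96, 139.68], [-74.01, 254.01], [8.47, 105.57], [-167.45, 167.45]. Speed limits (degrees/s): [147.25, 147.25, 180, 180, 180, 180, 180].

### API

Orientations are given as [roll, pitch, yaw] about the fixed x, y, z axes, in that order (R = Rz(yaw) Ry(pitch) Rx(roll)).
In Python, from rig import bot gives the robot as it stands.
- The arm moves only by the tool drive_tool, never from a script. Its argument "rows" is a list of rows, each an object of numbers: "tx", "ty", "tz": the shift along the tool's x, y, z in units of 6 cm (1.0 is 6 cm); "ax", "ay", "az": the turn, a rotation vector about the tool's x, y, z in units of 4 degrees (1.0 is 4 degrees). In form: [{"tx": .., "ty": .., "tz": .., "ax": .., "ay": .., "az": ..}, ...]. A call has 1 to 10 rows; each row shifts and turns the commanded pose from where the row before left it, along the tool's axes as they then stand; what a row does not reach is not made up. A row lasts 1/8 s, in which the tool goes at most 62.5 mm and 10.7 degrees, less where a joint would pass 70% of its speed; a pose out of reach is approached as far as the arm can. A call with a number of a shift or a turn outside -1 to 1 is refused whole. A call with a gripper value outside its range is refused whole. "claw" is the opening, from 0 (shut) to 1 (fully open), set as the call begins (left out, the last holds). The fingers move at their own pace and stop on an object; "grip_force" is the grip in N (left out, the last holds). Time passes only in rows, so rows that do not move let the fingers close. It gives the time, the measured TCP pose, the force, the opening and the grip force at its end, in the units of the state.
- bot.observe(): the state, without advancing time (a new reading comes with each control period).
- bot.read_camera(name): name is "scene" or "side" or "wrist"; returns the picture (384x512x3 uint8, red, green, blue); there is no depth.
- bot.camera_model(name): a dict with "vfov" (degrees; the focal length in pixels is half the picture's height over the tangent of half this angle, whatever the lens; pixels are square), "cx", "cy" (the principal point, pixels), "R" (3x3) and "t" (3): a world point X has camera coordinates R X + t. Camera axes: x right, y down, z forward; pixel columns grow to the right and rows downward; lengths in mm; the calibration is good to about 2 mm. A picture is of the moment at which its call begins: read the wrist's pose just before it. camera_model takes no time and is no camera call; for the wrist camera it gives the pose at the moment of the call.
- bot.job_done(): hands the job in; it is judged then, once.
The state is a dict: "time": time; "qpos": joint angles; "dq": joint speeds; "joint_torque": joint torques, N m; "tcp_pos": TCP position; "tool_rot": TCP orientation; "wrist_force": force on the tool from outside, world axes, zero at the start; "ft_torque": the same for the moment, N m; "grip_width": opening from 0.0 (shut) to 1.0 (fully open); "gripper_force": force on a finger pad.
Only numpy, scipy, OpenCV 4.12 (cv2) and the standard library are available. Lean on these libraries where they do the work, as an engineer would, in place of code of your own. Each camera call takes 0.05 s, during which the arm holds its last target. There are 200 camera calls.

## Working session

There is one attempt and no reset: what is moved stays moved. The work goes in short steps, Python scripts to look and compute and a tool call to move; the robot and the scene stay as the last step left them, time stands still between calls to the robot, and variables do not carry over. Pictures are saved under pics/ and viewed, at most 10 in all, crops included, and the job is handed in when it is done.

Besides the shell and the picture viewer there is one more tool, called after "Call:" by a JSON object that holds its "fn" and its "kwargs". drive_tool: Moves the arm, as the interface text tells. Shifts and turns lie within -1 to 1; 1 stands for 6 cm of shift or 4 degrees of turn. Its arguments: {"type":"object","properties":{"rows":{"type":"array"},"claw":{"type":"number"},"grip_force":{"type":"number"}},"required":["rows"]}

```bash
mkdir -p pics
python3 - <<'E'
from rig import bot
import cv2,numpy as np
s=bot.observe();print(s['time'],s['tcp_pos'],s['tool_rot'],s['grip_width'])
ims=[]
for n in("scene","side","wrist"):
    m=bot.camera_model(n);print(n,m)
    im=bot.read_camera(n)[:,:,::-1];cv2.imwrite(f'pics/{n}0.png',im);
E
```

```text
0.0 [ 147.87774686 -632.40656302  227.65954172] [-1.79901808e+02  6.59964674e-03  1.31631654e+01] 0.9991567621216578
scene {'vfov': 48.16268711277018, 'cx': 256.3244244363965, 'cy': 199.4809151889373, 'R': array([[-0.20962807,  0.97754991,  0.02126618],
       [ 0.64931136,  0.15543544, -0.74446933],
       [-0.73106144, -0.1422533 , -0.66731789]]), 't': array([ 143.34962392, -241.8337234 , 1632.88678414])}
side {'vfov': 55.35582341793046, 'cx': 252.76401619093454, 'cy': 193.54323133064955, 'R': array([[ 0.9995627 , -0.02940733,  0.00310207],
       [-0.01859415, -0.70663411, -0.70733478],
       [ 0.02299285,  0.70696778, -0.7068719 ]]), 't': array([-550.10425643,  104.5469012 ,  947.66442989])}
wrist {'vfov': 71.28258936801095, 'cx': 256.93740464251164, 'cy': 190.16483440758086, 'R': array([[ 0.22805833, -0.97364587, -0.00176351],
       [-0.94481638, -0.22174234,  0.24114797],
       [-0.23518377, -0.05332961, -0.97048676]]), 't': array([-648.69472741,  -27.17549493,  390.53814173])}
```

View pics/scene0.png

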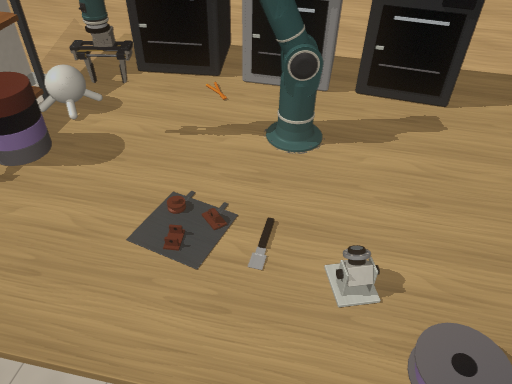

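View pics/side0.png

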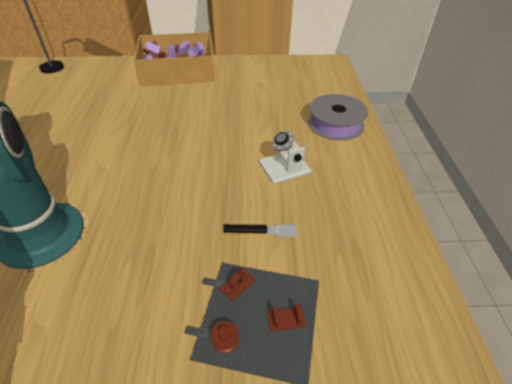

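The scene view shows the pulley (176,204), the bracket (214,218), the clevis (175,237), the scraper (262,243) and the camera (355,275). In the side view the bracket is at (237,284) and the camera at (285,155). I'll enlarge both.

Run:
```python
import cv2,numpy as np
a=cv2.imread('pics/scene0.png');b=cv2.imread('pics/side0.png')
def c(im,x,y,w,h): return cv2.resize(im[y:y+h,x:x+w],(400,300),interpolation=cv2.INTER_CUBIC)
t=np.vstack([np.hstack([c(a,190,195,60,45),c(b,205,260,60,45)]),np.hstack([c(a,315,235,80,60),c(b,250,122,80,60)])])
cv2.imwrite('pics/crop1.png',t)
```

```text
(no output)
```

View pics/crop1.png

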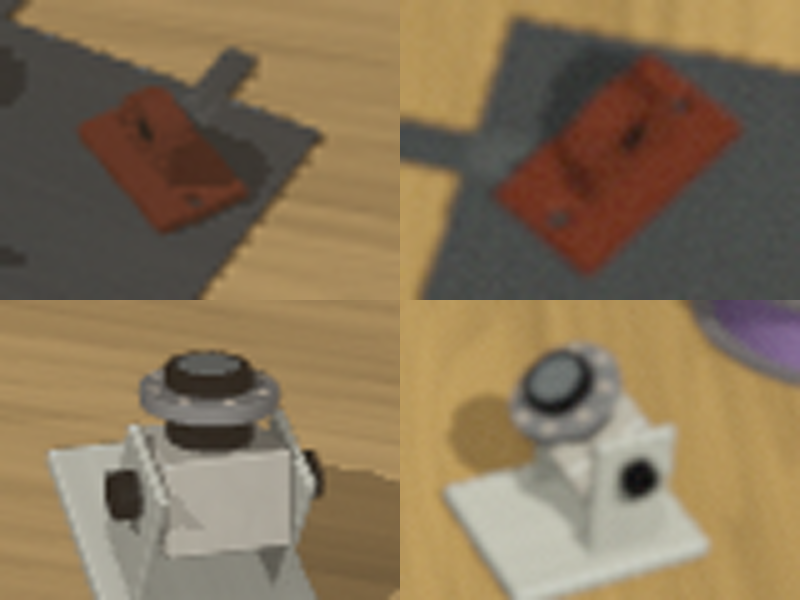

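```bash
cat > h.py <<'E'
from rig import bot
import numpy as np
def ray(m,p):
    f=192/np.tan(np.radians(m['vfov']/2))
    d=m['R'].T@np.array([(p[0]-m['cx'])/f,(p[1]-m['cy'])/f,1]); return -m['R'].T@m['t'],d/np.linalg.norm(d)
def onz(m,p,z):
    o,d=ray(m,p); return o+d*(z-o[2])/d[2]
def tri(L):
    A=np.zeros((3,3));b=np.zeros(3)
    for m,p in L:
        o,d=ray(m,p);P=np.eye(3)-np.outer(d,d);A+=P;b+=P@o
    X=np.linalg.solve(A,b); return X,[np.linalg.norm(np.cross(X-ray(m,p)[0],ray(m,p)[1])) for m,p in L]
E
python3 - <<'E'
from h import *
np.set_printoptions(precision=1,suppress=True)
S,D=bot.camera_model('scene'),bot.camera_model('side')
cs=lambda x,y:(x/6.667+190-.4,y/6.667+195-.4)
cd=lambda x,y:((x-400)/6.667+205-.4,y/6.667+260-.4)
es=lambda x,y:(x/5+315-.4,(y-300)/5+235-.4)
ed=lambda x,y:((x-400)/5+250-.4,(y-300)/5+122-.4)
print('lens',tri([(S,es(210,363)),(D,ed(558,382))]))
print('ring',tri([(S,es(210,392)),(D,ed(566,392))]))
print('base side',[onz(D,ed(*p),12) for p in((443,492),(522,600),(710,547))],'scene',onz(S,es(50,452),12))
print('flange side',[onz(D,cd(*p),10) for p in((650,55),(742,128),(588,275),(497,195))])
print('flange scene',[onz(S,cs(*p),10) for p in((245,190),(162,232),(80,130))])
for n,a,b in(('near -x',(245,190),(497,195)),('far',(162,232),(588,275)),('l',(80,130),(742,128))): print(n,tri([(S,cs(*a)),(D,cd(*b))]))
E
```

```text
lens (array([636.8, 237.2, 120.8]), [np.float64(2.2313824154724586), np.float64(2.2313824154723574)])
ring (array([643.4, 240.6, 109.4]), [np.float64(0.5407869571877748), np.float64(0.540786957187585)])
base side [array([575.2, 269. ,  12. ]), array([617.6, 169.2,  12. ]), array([734.5, 213.1,  12. ])] scene [615.3 172.1  12. ]
flange side [array([ 521.5, -124.2,   10. ]), array([ 553. , -154.8,   10. ]), array([ 500.3, -208.9,   10. ]), array([ 469.2, -178.5,   10. ])]
flange scene [array([ 520.9, -125.3,   10. ]), array([ 554. , -153.6,   10. ]), array([ 501.1, -207.4,   10. ])]
near -x (array([ 463.9, -142.7,  -49.9]), [np.float64(0.5234395587326558), np.float64(0.523439558732707)])
far (array([ 497.2, -173.9,  -52.6]), [np.float64(0.8576645257271925), np.float64(0.8576645257273082)])
l (array([ 551.7, -187.6,   62. ]), [np.float64(0.5031415190757066), np.float64(0.5031415190756428)])
```

Both views put the flange top at 10 mm height: bracket centre about (511,-166.5), yaw about 45.6°. The lens is near (636.5,236,120), with the stand yaw near 21°. I'll move to above the bracket.

Call:
{"fn": "drive_tool", "kwargs": {"rows": [{"tx": 0.4,"ty": -0.3},{"tx": 0.8,"ty": -0.6},{"tx": 0.8,"ty": -0.6},{"tx": 0.8,"ty": -0.6},{"tx": 0.8,"ty": -0.6},{"tx": 0.8,"ty": -0.6},{"tx": 0.8,"ty": -0.6},{"tx": 0.8,"ty": -0.65},{"tx": 0.8,"ty": -0.65},{"tx": 0.8,"ty": -0.65}], "claw": 0.6, "grip_force": 25}}

```text
$.rows[0]: bad value
```

Call:
{"fn": "drive_tool", "kwargs": {"rows": [{"az": -0.9,"ty": -0.2},{"az": -0.9,"ty": -0.13},{"az": -0.9},{"az": -0.9},{"az": -0.9},{"az": -0.9},{"az": -0.9},{"az": -0.9},{"az": -0.9},{}]}}

```text
$.rows[0]: bad value
```

Call:
{"fn": "drive_tool", "kwargs": {"rows": [{"tx": 0.4,"ty": -0.3,"tz": 0,"ax": 0,"ay": 0,"az": 0},{"tx": 0.8,"ty": -0.6,"tz": 0,"ax": 0,"ay": 0,"az": 0},{"tx": 0.8,"ty": -0.6,"tz": 0,"ax": 0,"ay": 0,"az": 0},{"tx": 0.8,"ty": -0.6,"tz": 0,"ax": 0,"ay": 0,"az": 0},{"tx": 0.8,"ty": -0.6,"tz": 0,"ax": 0,"ay": 0,"az": 0},{"tx": 0.8,"ty": -0.6,"tz": 0,"ax": 0,"ay": 0,"az": 0},{"tx": 0.8,"ty": -0.6,"tz": 0,"ax": 0,"ay": 0,"az": 0},{"tx": 0.8,"ty": -0.6,"tz": 0,"ax": 0,"ay": 0,"az": 0},{"tx": 0.8,"ty": -0.65,"tz": 0,"ax": 0,"ay": 0,"az": 0},{"tx": 0.8,"ty": -0.65,"tz": 0,"ax": 0,"ay": 0,"az": 0}], "claw": 0.6, "grip_force": 25}}

```text
time: 1.4
tcp_pos: [513.7, -188.7, 228.6]
tool_rot: [180.0, 0.0, 13.1]
wrist_force: [0.4, -0.6, -0.6]
grip_width: 0.599
gripper_force: 0.0
```

Call:
{"fn": "drive_tool", "kwargs": {"rows": [{"tx": 0,"ty": -0.2,"tz": 0.2,"ax": 0,"ay": 0,"az": -0.9},{"tx": 0,"ty": 0,"tz": 0.2,"ax": 0,"ay": 0,"az": -0.9},{"tx": 0,"ty": 0,"tz": 0.2,"ax": 0,"ay": 0,"az": -0.9},{"tx": 0,"ty": 0,"tz": 0.2,"ax": 0,"ay": 0,"az": -0.9},{"tx": 0,"ty": 0,"tz": 0.2,"ax": 0,"ay": 0,"az": -0.9},{"tx": 0,"ty": 0,"tz": 0,"ax": 0,"ay": 0,"az": -0.9},{"tx": 0,"ty": 0,"tz": 0,"ax": 0,"ay": 0,"az": -0.9},{"tx": 0,"ty": 0,"tz": 0,"ax": 0,"ay": 0,"az": -0.9},{"tx": 0,"ty": 0,"tz": 0,"ax": 0,"ay": 0,"az": -0.9},{"tx": 0,"ty": 0,"tz": 0,"ax": 0,"ay": 0,"az": 0}]}}

```text
time: 2.65
tcp_pos: [509.1, -179.4, 168.1]
tool_rot: [-180.0, 0.1, 45.5]
wrist_force: [-0.2, 0.5, -0.0]
grip_width: 0.598
gripper_force: 0.0
```

Run:
```python
from h import *
import cv2
s=bot.observe();print(s['time'],s['tcp_pos'],s['tool_rot'],s['grip_width'],s['qpos'])
im=bot.read_camera('wrist')[:,:,::-1];cv2.imwrite('pics/w1.png',im);cv2.imwrite('pics/w1b.png',cv2.resize(im,(800,600),interpolation=cv2.INTER_CUBIC))
```

```text
2.65 [ 509.06125871 -179.44593897  168.08667051] [-1.79957048e+02  5.23158520e-02  4.54764885e+01] 0.597741499611767 [ 33.58726403  22.4757792  -21.78180028 109.28513758  10.66124231
  50.25478172 -38.07536995]
```

View pics/w1b.png

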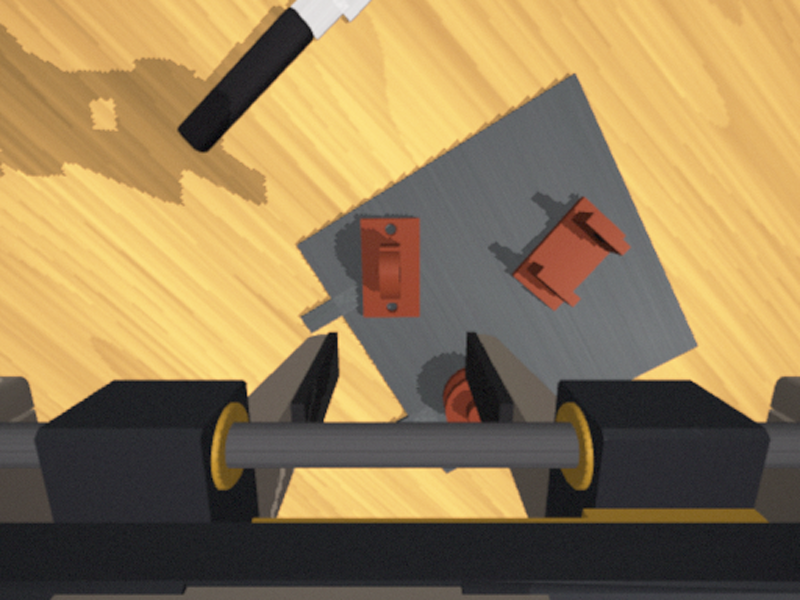

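The wrist view shows the bracket upright in the picture. Its flange corners are near (361,219), (418,218), (420,317) and (362,317) in the 800 px image, with holes at (391,230) and (392,307). The pulley and clevis are clear of the fingers.

Run:
```python
from h import *
np.set_printoptions(precision=1,suppress=True)
W=bot.camera_model('wrist');S,D=bot.camera_model('scene'),bot.camera_model('side')
q=lambda x,y:(x*.64-.2,y*.64-.2)
P=[onz(W,q(*p),10) for p in((361,219),(418,218),(420,317),(362,317))]
print(np.array(P),np.mean(P,0)); d=P[0]+P[1]-P[2]-P[3]; print(np.degrees(np.arctan2(d[1],d[0])))
H=[onz(W,q(*p),10) for p in((391,230),(392,307))];print(H,np.mean(H,0)); d=H[0]-H[1]; print(np.degrees(np.arctan2(d[1],d[0])))
cs=lambda x,y:(x/6.667+190-.4,y/6.667+195-.4)
cd=lambda x,y:((x-400)/6.667+205-.4,y/6.667+260-.4)
for a,b,c in(((361,219),(245,190),(650,55)),((418,218),(162,232),(742,128)),((420,317),(80,130),(588,275))): print(tri([(W,q(*a)),(D,cd(*c))]))
print('lug',[onz(W,q(*p),44) for p in((379,272),(400,272))])
```

```text
[[ 522.5 -122.6   10. ]
 [ 553.1 -151.6   10. ]
 [ 501.2 -207.7   10. ]
 [ 468.7 -175.8   10. ]] [ 511.4 -164.4   10. ]
45.95475382860025
[array([ 532.7, -143.9,   10. ]), array([ 491.2, -186.6,   10. ])] [ 511.9 -165.2   10. ]
45.864589169802876
(array([ 521.8, -122.4,    7.2]), [np.float64(0.3938872098159607), np.float64(0.3938872098160559)])
(array([ 553.1, -151.9,    5.5]), [np.float64(0.03456748718598888), np.float64(0.03456748718588667)])
(array([ 500.5, -208.1,    8.3]), [np.float64(0.32856454477291536), np.float64(0.32856454477294744)])
lug [array([ 509.5, -156.8,   44. ]), array([ 519.7, -166.8,   44. ])]
```

Call:
{"fn": "drive_tool", "kwargs": {"rows": [{"tx": 0.2,"ty": -0.137,"tz": 0.2,"ax": 0,"ay": 0,"az": -0.1},{"tx": 0,"ty": 0,"tz": 0.4,"ax": 0,"ay": 0,"az": 0},{"tx": 0,"ty": 0,"tz": 0.4,"ax": 0,"ay": 0,"az": 0},{"tx": 0,"ty": 0,"tz": 0.4,"ax": 0,"ay": 0,"az": 0},{"tx": 0,"ty": 0,"tz": 0.4,"ax": 0,"ay": 0,"az": 0},{"tx": 0,"ty": 0,"tz": 0.3,"ax": 0,"ay": 0,"az": 0},{"tx": 0,"ty": 0,"tz": 0.14,"ax": 0,"ay": 0,"az": 0},{"tx": 0,"ty": 0,"tz": 0.09,"ax": 0,"ay": 0,"az": 0},{"tx": 0,"ty": 0,"tz": 0,"ax": 0,"ay": 0,"az": 0}]}}

```text
time: 3.82
tcp_pos: [512.8, -164.2, 28.9]
tool_rot: [180.0, -0.0, 46.0]
wrist_force: [-0.7, 0.9, -0.2]
grip_width: 0.601
gripper_force: 0.0
```

Run:
```python
from h import *
import cv2
s=bot.observe();print(s['time'],s['tcp_pos'],s['tool_rot'],s['wrist_force'])
im=bot.read_camera('wrist')[:,:,::-1];cv2.imwrite('pics/w2.png',cv2.resize(im[120:360,100:420],(800,600),interpolation=cv2.INTER_CUBIC))
```

```text
3.825 [ 512.7533848  -164.20117589   28.86243738] [ 1.79987616e+02 -4.97231089e-03  4.59611184e+01] [-0.71893873  0.87950915 -0.16625096]
```

View pics/w2.png

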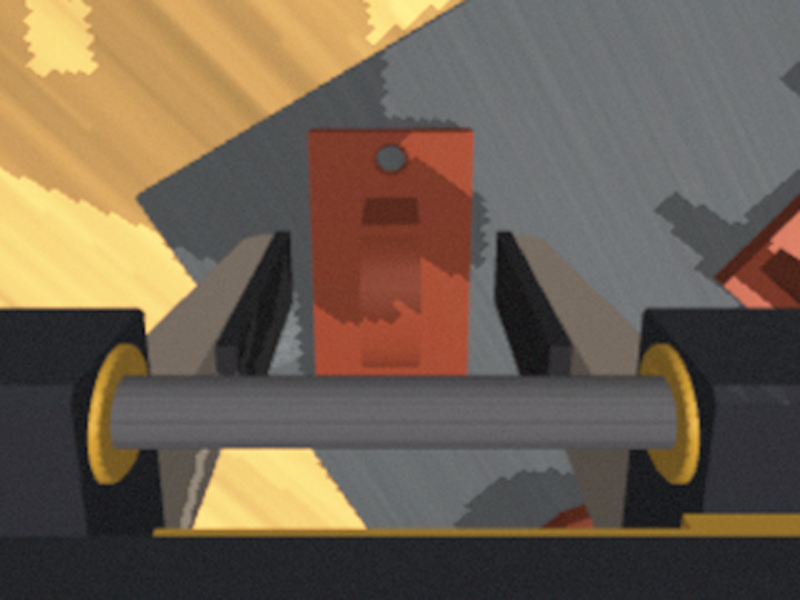

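The lug (x≈391) sits midway between the pads (290 and 497), and the tips are clear of the flange. I'll close.

Call:
{"fn": "drive_tool", "kwargs": {"rows": [{"tx": 0,"ty": 0,"tz": 0.03,"ax": 0,"ay": 0,"az": 0},{"tx": 0,"ty": 0,"tz": 0,"ax": 0,"ay": 0,"az": 0},{"tx": 0,"ty": 0,"tz": 0,"ax": 0,"ay": 0,"az": 0},{"tx": 0,"ty": 0,"tz": 0,"ax": 0,"ay": 0,"az": 0},{"tx": 0,"ty": 0,"tz": 0,"ax": 0,"ay": 0,"az": 0},{"tx": 0,"ty": 0,"tz": 0,"ax": 0,"ay": 0,"az": 0},{"tx": 0,"ty": 0,"tz": 0,"ax": 0,"ay": 0,"az": 0},{"tx": 0,"ty": 0,"tz": 0,"ax": 0,"ay": 0,"az": 0}], "claw": 0.0, "grip_force": 25}}

```text
time: 4.88
tcp_pos: [512.6, -164.3, 27.0]
tool_rot: [180.0, 0.0, 46.0]
wrist_force: [-1.4, 0.2, 1.6]
grip_width: 0.153
gripper_force: 25.0
```

Call:
{"fn": "drive_tool", "kwargs": {"rows": [{"tx": 0,"ty": 0,"tz": -0.2,"ax": 0,"ay": 0,"az": 0},{"tx": 0,"ty": 0,"tz": -0.5,"ax": 0,"ay": 0,"az": 0},{"tx": 0,"ty": 0,"tz": -0.6,"ax": 0,"ay": 0,"az": 0},{"tx": 0,"ty": 0,"tz": -0.6,"ax": 0,"ay": 0,"az": 0},{"tx": 0,"ty": 0,"tz": -0.6,"ax": 0,"ay": 0,"az": 0},{"tx": 0,"ty": 0,"tz": -0.6,"ax": 0,"ay": 0,"az": 0},{"tx": 0,"ty": 0,"tz": -0.5,"ax": 0,"ay": 0,"az": 0},{"tx": 0.2,"ty": -0.15,"tz": -0.2,"ax": 0,"ay": 0,"az": 0}]}}

```text
time: 5.88
tcp_pos: [515.0, -149.9, 257.1]
tool_rot: [179.8, -0.1, 45.8]
wrist_force: [-0.5, 0.7, -0.4]
grip_width: 0.152
gripper_force: 25.0
```

Call:
{"fn": "drive_tool", "kwargs": {"rows": [{"tx": 0.4,"ty": -0.3,"tz": 0,"ax": 0,"ay": 0,"az": 0},{"tx": 0.6,"ty": -0.45,"tz": 0,"ax": 0,"ay": 0,"az": 0},{"tx": 0.7,"ty": -0.5,"tz": 0,"ax": 0,"ay": 0,"az": 0},{"tx": 0.7,"ty": -0.5,"tz": 0,"ax": 0,"ay": 0,"az": 0},{"tx": 0.7,"ty": -0.5,"tz": 0,"ax": 0,"ay": 0,"az": 0},{"tx": 0.7,"ty": -0.5,"tz": 0,"ax": 0,"ay": 0,"az": 0},{"tx": 0.6,"ty": -0.45,"tz": 0,"ax": 0,"ay": 0,"az": 0},{"tx": 0.4,"ty": -0.3,"tz": 0,"ax": 0,"ay": 0,"az": 0}]}}

```text
time: 6.88
tcp_pos: [562.1, 207.4, 254.2]
tool_rot: [-179.9, 0.0, 46.2]
wrist_force: [0.1, -0.1, -0.9]
grip_width: 0.155
gripper_force: 25.0
```

Call:
{"fn": "drive_tool", "kwargs": {"rows": [{"tx": 0,"ty": 0,"tz": 0,"ax": 0,"ay": 0,"az": -0.5},{"tx": 0,"ty": 0,"tz": 0,"ax": 0,"ay": 0,"az": -0.9},{"tx": 0,"ty": 0,"tz": 0,"ax": 0,"ay": 0,"az": -1},{"tx": 0,"ty": 0,"tz": 0,"ax": 0,"ay": 0,"az": -1},{"tx": 0,"ty": 0,"tz": 0,"ax": 0,"ay": 0,"az": -1},{"tx": 0,"ty": 0,"tz": 0,"ax": 0,"ay": 0,"az": -1},{"tx": 0,"ty": 0,"tz": 0,"ax": 0,"ay": 0,"az": -1},{"tx": 0,"ty": 0,"tz": 0,"ax": 0,"ay": 0,"az": -1},{"tx": 0,"ty": 0,"tz": 0,"ax": 0,"ay": 0,"az": -1}]}}

```text
time: 8.0
tcp_pos: [563.1, 202.5, 254.3]
tool_rot: [-179.9, 0.1, 79.7]
wrist_force: [-0.2, 0.8, -0.1]
grip_width: 0.15
gripper_force: 25.0
```

Call:
{"fn": "drive_tool", "kwargs": {"rows": [{"tx": 0,"ty": 0,"tz": 0,"ax": 0,"ay": 0,"az": -1},{"tx": 0,"ty": 0,"tz": 0,"ax": 0,"ay": 0,"az": -1},{"tx": 0,"ty": 0,"tz": 0,"ax": 0,"ay": 0,"az": -1},{"tx": 0,"ty": 0,"tz": 0,"ax": 0,"ay": 0,"az": -1},{"tx": 0,"ty": 0,"tz": 0,"ax": 0,"ay": 0,"az": -1},{"tx": 0,"ty": 0,"tz": 0,"ax": 0,"ay": 0,"az": -1},{"tx": 0,"ty": 0,"tz": 0,"ax": 0,"ay": 0,"az": -0.9},{"tx": 0,"ty": 0,"tz": 0,"ax": 0,"ay": 0,"az": -0.9},{"tx": 0,"ty": 0,"tz": 0,"ax": 0,"ay": 0,"az": 0}]}}

```text
time: 9.12
tcp_pos: [563.3, 202.6, 254.4]
tool_rot: [-179.9, 0.0, 110.7]
wrist_force: [-0.2, -0.5, -1.0]
grip_width: 0.153
gripper_force: 25.0
```

Call:
{"fn": "drive_tool", "kwargs": {"rows": [{"tx": 0,"ty": 0,"tz": 0,"ax": -0.5,"ay": 0,"az": 0},{"tx": 0,"ty": 0,"tz": 0,"ax": -1,"ay": 0,"az": 0},{"tx": 0,"ty": 0,"tz": 0,"ax": -1,"ay": 0,"az": 0},{"tx": 0,"ty": 0,"tz": 0,"ax": -1,"ay": 0,"az": 0},{"tx": 0,"ty": 0,"tz": 0,"ax": -1,"ay": 0,"az": 0},{"tx": 0,"ty": 0,"tz": 0,"ax": -1,"ay": 0,"az": 0},{"tx": 0,"ty": 0,"tz": 0,"ax": -1,"ay": 0,"az": 0},{"tx": 0,"ty": 0,"tz": 0,"ax": -1,"ay": 0,"az": 0},{"tx": 0,"ty": 0,"tz": 0,"ax": 0,"ay": 0,"az": 0}]}}

```text
time: 10.25
tcp_pos: [562.4, 202.5, 254.2]
tool_rot: [150.1, 0.1, 110.7]
wrist_force: [0.4, -0.5, -0.7]
grip_width: 0.151
gripper_force: 25.0
```

Run:
```python
from h import *
import cv2
s=bot.observe();print(s['time'],s['tcp_pos'],s['tool_rot'],s['grip_width'],s['qpos'])
im=bot.read_camera('wrist')[:,:,::-1];cv2.imwrite('pics/w3.png',cv2.resize(im,(800,600),interpolation=cv2.INTER_CUBIC))
c=lambda im,x,y:cv2.resize(im[y:y+75,x:x+100],(800,600),interpolation=cv2.INTER_CUBIC)
cv2.imwrite('pics/s3.png',c(bot.read_camera('scene')[:,:,::-1],300,215))
cv2.imwrite('pics/d3.png',c(bot.read_camera('side')[:,:,::-1],225,100))
```

```text
10.25 [562.36467995 202.49772187 254.16782678] [1.50140776e+02 8.12302376e-02 1.10699563e+02] 0.1512034485466041 [ 16.84842271  12.75259756 -44.97232803 118.55510504  27.7322339
  24.63350163 -26.81044328]
```

View pics/w3.png

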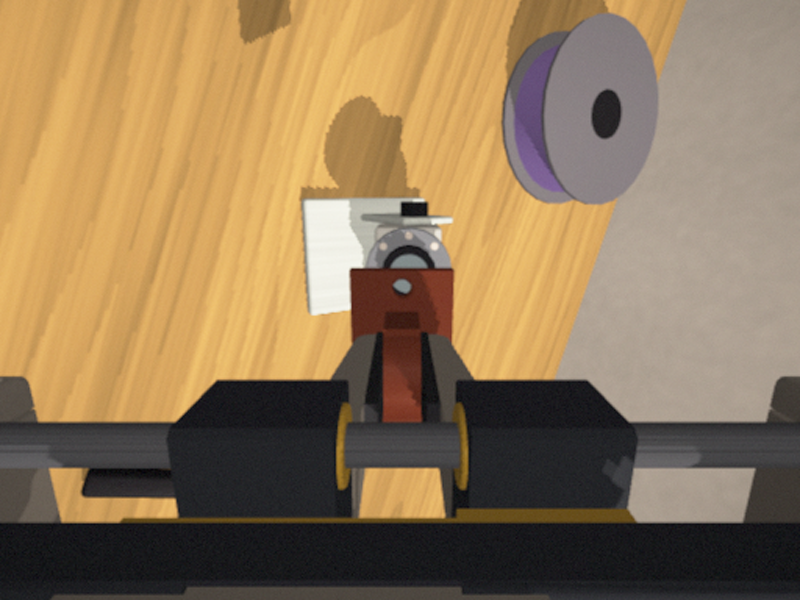

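Run:
```python
from h import *
from scipy.spatial.transform import Rotation as Ro
np.set_printoptions(precision=1,suppress=True)
W=bot.camera_model('wrist')
q=lambda x,y:(x*.64-.2,y*.64-.2)
print('lens z120',onz(W,q(408,272),120))
B=[onz(W,q(*p),12) for p in((302,200),(313,314),(420,199))];print(B)
for a,b in((1,0),(0,2)): d=B[b]-B[a];print(np.degrees(np.arctan2(d[1],d[0])),np.linalg.norm(d))
s=bot.observe();R=Ro.from_euler('xyz',s['tool_rot'],degrees=True).as_matrix();t=s['tcp_pos']
# flange points in tool frame on plane z_tool=17 (flange top)
for p in((350,269),(452,268),(402,287)):
    o,d=ray(W,q(*p));o=R.T@(o-t);d=R.T@d;print(o+d*(17-o[2])/d[2])
```

```text
lens z120 [640.  242.6 120. ]
[array([577.7, 275.3,  12. ]), array([619.9, 176.6,  12. ]), array([695. , 319.9,  12. ])]
113.16428443488927 107.357726230501
20.791721853366422 125.50294575601453
[ 37.  -20.8  17. ]
[37.5 22.  17. ]
[29.3  1.  17. ]
```

View pics/d3.png

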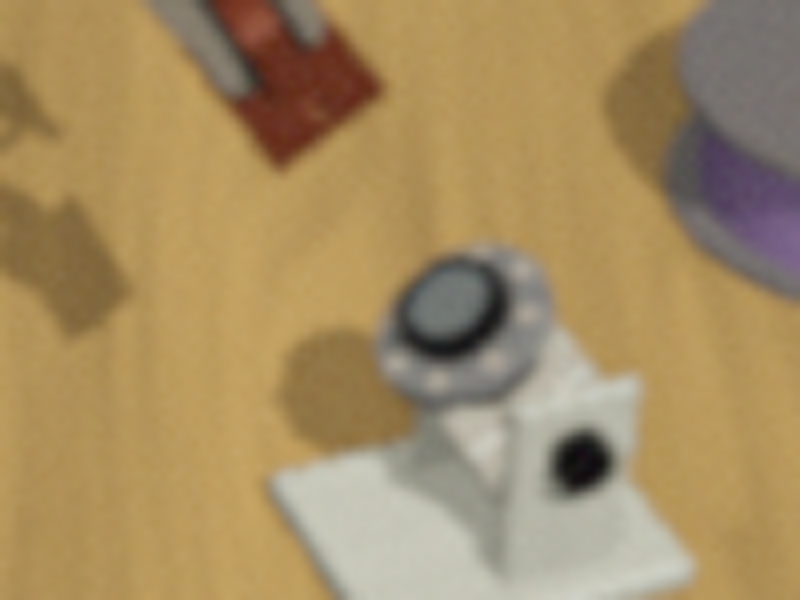

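View pics/s3.png

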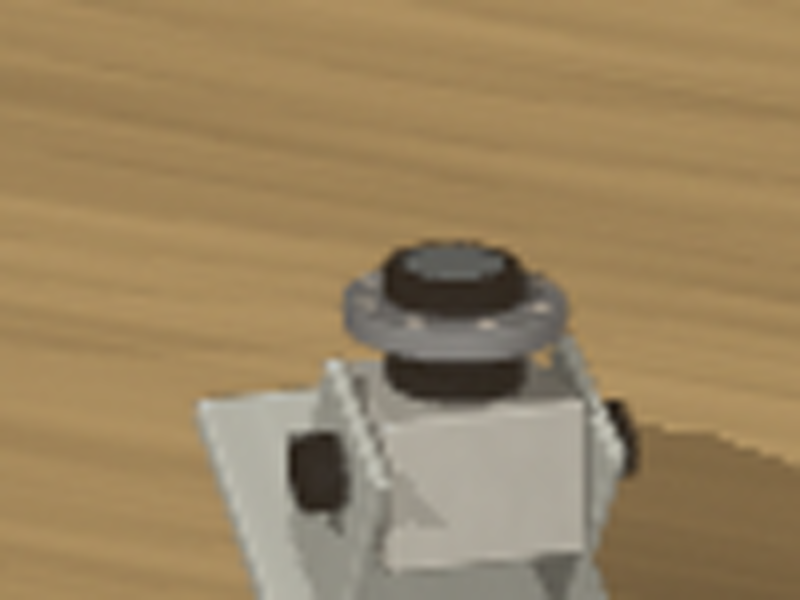

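The side and scene crops show the glass centre at (453,304) and (455,262). The bracket is held straight, and its long edge is parallel to the tool x axis.

Run:
```python
from h import *
from scipy.spatial.transform import Rotation as Ro
np.set_printoptions(precision=1,suppress=True)
W,S,D=[bot.camera_model(n) for n in('wrist','scene','side')]
q=lambda x,y:(x*.64-.2,y*.64-.2)
es=lambda x,y:(x/8+300-.4,y/8+215-.4); ed=lambda x,y:(x/8+225-.4,y/8+100-.4)
print('lens fixed',tri([(S,es(454,262)),(D,ed(453,304))]),'all',tri([(S,es(454,262)),(D,ed(453,304)),(W,q(408,272))]))
print(onz(S,es(454,262),120),onz(D,ed(453,304),120))
def ang(a,b): d=b-a;return np.degrees(np.arctan2(d[1],d[0]))
print('fork top',ang(onz(W,q(362,217),110),onz(W,q(452,220),110)))
print('AB scene/side',ang(onz(S,es(200,402),12),onz(D,ed(270,482),12)),ang(onz(D,ed(340,592),12),onz(D,ed(270,482),12)), 'box edge',ang(onz(S,es(383,408),100),onz(S,es(583,402),100)))
s=bot.observe();R=Ro.from_euler('xyz',s['tool_rot'],degrees=True).as_matrix();t=s['tcp_pos']
def proj(m,X):
    f=192/np.tan(np.radians(m['vfov']/2));c=m['R']@X+m['t'];return np.array([m['cx'],m['cy']])+f*c[:2]/c[2]
for y in(22,-22):
  for z in (17,23): print((proj(D,t+R@np.array([-38.7,y,z]))-[224.6,99.6])*8)
```

```text
lens fixed (array([637.3, 237. , 121.5]), [np.float64(1.4551111355191617), np.float64(1.4551111355191373)]) all (array([637.9, 239.4, 121.2]), [np.float64(2.534596874109252), np.float64(2.3900320683714242), np.float64(3.3162382519318965)])
[634.1 238.1 120. ] [638.2 237.1 120. ]
fork top 17.500435096214655
AB scene/side 111.80181272032843 110.02856815512457 box edge 105.27168128455831
[382.6  75.2]
[390.7  87.8]
[268.6 161.5]
[277.2 173.6]
```

Call:
{"fn": "drive_tool", "kwargs": {"rows": [{"tx": 0.06,"ty": 0.04,"tz": 0.12,"ax": 0,"ay": 0.06,"az": -0.11},{"tx": 0.05,"ty": 0.04,"tz": 0.12,"ax": 0,"ay": 0,"az": 0},{"tx": 0,"ty": 0,"tz": 0,"ax": 0,"ay": 0,"az": 0},{"tx": 0,"ty": 0,"tz": 0,"ax": 0,"ay": 0,"az": 0},{"tx": 0,"ty": 0,"tz": 0,"ax": 0,"ay": 0,"az": 0}]}}

```text
time: 11.02
tcp_pos: [571.9, 213.9, 245.0]
tool_rot: [150.0, 0.0, 111.3]
wrist_force: [0.1, -0.1, 0.0]
grip_width: 0.146
gripper_force: 25.0
```

Run:
```python
from h import *
import cv2
from scipy.spatial.transform import Rotation as Ro
np.set_printoptions(precision=1,suppress=True)
s=bot.observe();print(s['time'],s['tcp_pos'],s['tool_rot'],s['gripper_force'])
R=Ro.from_euler('xyz',s['tool_rot'],degrees=True).as_matrix();t=s['tcp_pos']
print('underside',t+R@[-.8,0,23],'z',R[:,2])
def proj(m,X):
    f=192/np.tan(np.radians(m['vfov']/2));c=m['R']@X+m['t'];return np.array([m['cx'],m['cy']])+f*c[:2]/c[2]
o=[]
for n in('scene','side'):
    m=bot.camera_model(n);u=proj(m,t+R@[-.8,0,23]);x,y=int(u[0])-25,int(u[1])-30
    im=bot.read_camera(n)[:,:,::-1];o.append(cv2.resize(im[y:y+75,x:x+50],(400,600),interpolation=cv2.INTER_CUBIC))
    print(n,x,y);print(np.array([(proj(m,t+R@np.array([a,b,23]))-[x-.4,y-.4])*8 for a in(-38.8,37.2) for b in(-22,22)]))
cv2.imwrite('pics/f.png',np.hstack(o))
```

```text
11.025 [571.9 213.9 245. ] [150.    0.  111.3] 24.999902844429016
underside [582.9 217.4 225. ] z [ 0.5  0.2 -0.9]
scene 331 170
[[ 57.7 245.4]
 [108.  276.1]
 [296.5 222.9]
 [356.4 252.3]]
side 238 79
[[196.9 350.7]
 [308.2 265.7]
 [104.8 231.8]
 [210.  150.5]]
```

View pics/f.png

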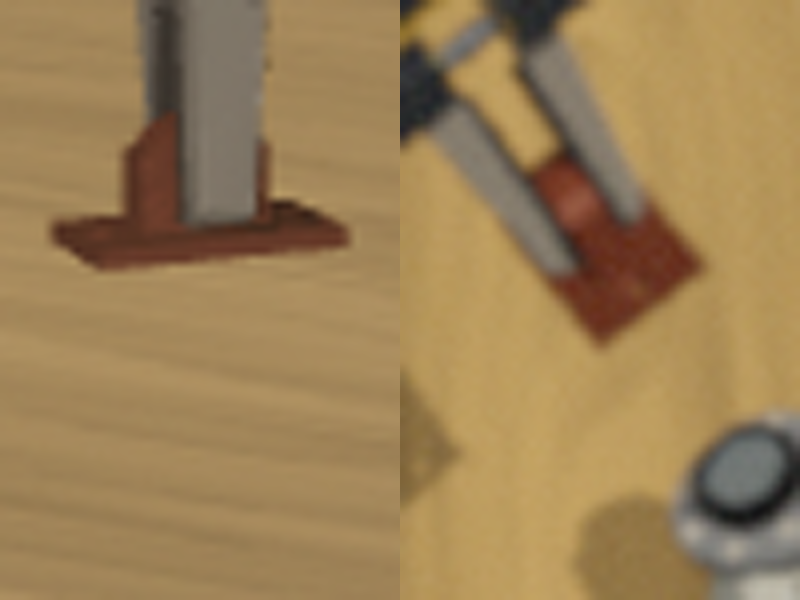

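The images confirm the bracket is held square and long-side level. The seen corners match the predictions within about 1 px, and the underside centre is about 1–2 mm from the focus. I'm handing it in.

```bash
python3 -c "
from rig import bot
print(bot.job_done())"
```

```text
the job is handed in; nothing more can be done
None
```

I handed the job in with the bracket held still in the gripper, its underside facing the lens and its long side level; by my image measurements its centre is about 1–2 mm from the focus point, and I got no verdict back.

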